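Find and mark the balance point of a ballasted tube

ROBOT

A 7-joint arm with a two-finger parallel gripper is mounted at the origin on a cart in front of the work surface, level with it; the furniture and walls round the work are solid. World frame = base frame: x ahead of the robot, y to its left, z up, the work surface at z = 0. Lengths are in m, angles in rad, forces in N, time in s.
With the tool pointing down it reaches from about 0.4 to 0.9 m from the base axis. Payload 5.6 kg.
Tool frame: the origin (TCP) lies on the mounting face of the last link; the fingertips stand 190 mm ahead of it and the grasp point (between the pads) lies 171 mm ahead of it; z points along the fingers, y is the line along which they close (so a half turn about z gives the same grasp; the last joint's range is limited). The gripper opens to 92 mm and grips with 3 to 60 N. Pads are 20 mm wide; open, the fingers measure 128 mm over their backs; the gripper's body (75 mm by 189 mm) begins 69 mm behind the grasp point.
Start: joints at [1.253, 0.468, -0.012, 1.603, 0.006, 1.071, -0.056], TCP at [0.176, -0.626, 0.405] pointing down, gripper open.
Joint ranges: [-2.53, 2.53], [-0.31, 2.02], [-1.57, 1.55], [0.28, 2.44], [-1.29, 4.43], [0.15, 1.84], [-2.92, 2.92]. Speed limits (rad/s): [2.57, 2.57, 3.14, 3.14, 3.14, 3.14, 3.14].

INTERFACE

Orientations are given as a 3x3 rotation matrix whose columns are the frame's x, y, z axes.
In Python, from bench import ctrl gives the robot as it stands. The module is installed in compiled form; this text tells all that it offers.
- The arm moves only by the shell command python3 -m inch 'ROWS' [FORCE]. ROWS is a JSON object of lists of equal length, an entry for each row: "angular": the turn, a rotation vector about the tool's x, y, z in rad, a list of three; "translation": the shift along the tool's x, y, z in m, a list of three; "hand": the closure, from 0 (fully open) to 1 (shut). In form: {"angular": [[ax, ay, az], ...], "translation": [[tx, ty, tz], ...], "hand": [hand, ...]}. A call has exactly 5 rows; each row is the pose to reach, as a shift and turn from the pose commanded when the call began, along the tool's axes at that moment; what a row does not reach only later rows make up. A row lasts 1/8 s, in which the tool goes at most 62.5 mm and 10.7 degrees, less where a joint would pass 70% of its speed; a pose out of reach is approached as far as the arm can. A call with a gripper value outside its range is refused whole. The fingers move at their own pace and stop on an object; FORCE is the grip in N (left out, the last holds). Time passes only in rows, so rows that repeat a pose let the fingers close, or fill a call up. It gives the time, the measured TCP pose, the force, the opening and the grip force at its end, in the units of the state.
- ctrl.read_state(): the state, without advancing time (a new reading comes with each control period).
- ctrl.grab_frame(name): name is "scene" or "side" or "wrist"; returns the picture (420x560x3 uint8, blue, green, red); there is no depth.
- ctrl.camera_params(name): a dict with "fx", "fy", "cx", "cy" (pixels), "rvec" (rotation vector, rad) and "tvec" (3), from world to camera coordinates, as OpenCV has them. Camera axes: x right, y down, z forward; pixel columns grow to the right and rows downward; lengths in m; the calibration is good to about 2 mm. A picture is of the moment at which its call begins: read the wrist's pose just before it. camera_params takes no time and is no camera call; for the wrist camera it gives the pose at the moment of the call.
- ctrl.finish_job(): hands the job in; it is judged then, once.
The state is a dict: "t": time; "joints": joint angles; "qvel": joint speeds; "tau": joint torques, N m; "position": TCP position; "tcp_rot": TCP orientation; "ft_force": force on the tool from outside, world axes, zero at the start; "ft_torque": the same for the moment, N m; "grip_width": finger opening in m; "gripper_force": force on a finger pad.
Only numpy, scipy, OpenCV 4.12 (cv2) and the standard library are available. Lean on these libraries where they do the work, as an engineer would, in place of code of your own. Each camera call takes 0.05 s, during which the arm holds its last target. There are 200 camera calls.

TASK

The square tube has a ballast plug stuck somewhere inside it, and we need its balance point marked. Without lifting it off the balancing stand, slide it gently over the narrow middle ridge, towards the vice, a little at a time until it tips up off the low rest and stays level on the ridge by itself. Then set the orange saddle clip astride the tube directly above the ridge, and leave the tube balancing level with the clip seated on it.

Things in the scene. Friction and masses are not known exactly. Their poses are not given: they have to be found in the camera images.
- stand: Fixed blue balancing stand, 80 x 270 mm base. Origin: centre of its underside; z up; y runs along the tube (to the robot's left), -y points towards the vice. A narrow steel ridge stands in its middle. At y = +110 and -110 mm lower round rests, tops 42 mm high, catch the tube. Cheeks 33 mm apart beside ridge and rests keep the tube in line (56 mm high at the ridge, 50 mm at the rests).
- ridge (a point): Centre of the ridge's flat top, 50 mm above the bench; the flat is 14 mm wide along the tube (stand's y) and 44 mm long across it. The tube lies level on it only while its balance point is over this flat. Pushed too far, the tube tips onto the -y rest: draw it back by its end. It may rock for about a second before it settles level.
- tube: Loose dark bare-steel square tube, 24 x 280 x 24 mm, about 0.45 kg, black plugs in its ends. Origin: centre of its underside; y along it (same sense as the stand's y), z up. It starts on ridge and +y rest, middle 45 to 60 mm to the +y side of the ridge, tilted 0.07 rad, +y end low. Balance point: up to 30 mm from its middle either way, on the +y side of the ridge at the start.
- tube_end (a point): Centre of the tube's +y end face (140 mm from its middle, 12 mm above its underside): the face to push on, towards -y. A finger still pressed on it can keep the tube from tipping by friction: back off to see whether it has tipped.
- clip: Loose bright orange plastic saddle clip, 36 x 24 x 52 mm, 0.03 kg, standing on the bench on its two legs. Origin: centre of its underside (leg feet); z up. An upside-down U with legs 14 mm deep and a 28 mm gap between them (across x), 24 mm long along y; on top, from 19 to 52 mm height, a grip tab 14 mm thick (x) by 22 mm (y). It sits astride the tube with its y along the tube, either way round.
- clip_seat (a point): Underside of the clip's bridge, between the legs, 14 mm above the leg feet; it rests on the tube's top face when seated.
- nut_big: Bystander: steel hexagon nut, 34 mm, 13 mm high, lying left of the clip in front of the stand; leave it alone.
- grease_can: Bystander: red tin, 66 mm across and 70 mm high, behind the vice; leave it alone.
Not all that is in view belongs to the job. Several things have the shape of the clip; the one meant has the colours described above.

How it is judged:
On the way:
1. the tube stays level on the ridge by itself, untouched, the clip not yet on it (angle between tube's own z axis and vertical below 0.03 rad and z of tube in the frame of stand between 0.046 and 0.056 m and contact force between each of the arm, the fingers and tube below 0.05 N and distance between clip and stand above 0.08 m), for 0.5 s.
At the end, for the whole second after the job is handed in: The tube lies level (within 0.03 rad) on the ridge of the stand, off both rests; the clip sits fully down astride the tube, within 7 mm of the middle of the ridge along the tube; nothing moves and the robot has let go (angle between tube's own z axis and vertical below 0.03 rad and z of tube in the frame of stand between 0.046 and 0.056 m and z of clip_seat in the frame of tube between 0.021 and 0.0275 m and x of clip_seat in the frame of tube between -0.004 and 0.004 m and y of clip_seat in the frame of stand between -0.007 and 0.007 m and angle between the z axis of clip and the z axis of tube, either way round below 0.1 rad and angle between the y axis of clip and the y axis of tube, either way round below 0.2 rad and contact force between the fingers and clip below 0.05 N and linear speed of each of tube, clip below 0.02 m/s); the robot touches nothing.
It fails at once if the tube is pushed or pressed by the robot with more than 15 N (contact force between the fingers and tube above 15 N).
It fails at once if the tube is lifted off the stand (z of tube in the frame of stand above 0.064 m).
It fails at once if the tube falls off the stand (height (world z) of tube below 0.03 m).
It fails at once if the steel nut or the red tin is disturbed (moved over 30 mm) (distance of any of nut_big, grease_can from where it was at the start of the episode above 0.03 m).
It also fails if it takes over 72 s, if anything falls off the work surface, if the arm or the gripper's body presses on something with over 40 N, if the wrist force passes 120 N, or if a joint passes its speed limit or range.

## Working session

There is one attempt and no reset: what is moved stays moved. The work goes in short steps, Python scripts to look and compute and a shell command to move; the robot and the scene stay as the last step left them, time stands still between calls to the robot, and variables do not carry over. Pictures are saved under pics/ and viewed, at most 13 in all, crops included, and the job is handed in when it is done.

```bash
mkdir -p pics; cat > h.py <<'E'
import numpy as np, cv2
from bench import ctrl
def cam(n):
    p=ctrl.camera_params(n); K=np.array([[p['fx'],0,p['cx']],[0,p['fy'],p['cy']],[0,0,1.]])
    return K,cv2.Rodrigues(np.array(p['rvec'],float))[0],np.array(p['tvec'],float).ravel()
def ray(n,uv,z):
    K,R,t=cam(n); d=R.T@np.linalg.solve(K,[uv[0],uv[1],1]); c=-R.T@t
    return c+d*(z-c[2])/d[2]
def proj(n,P):
    K,R,t=cam(n); q=K@(R@np.array(P,float)+t); return q[:2]/q[2]
E
python3 - <<'E'
from h import *
a=ctrl.grab_frame("scene");b=ctrl.grab_frame("side")
cv2.imwrite("pics/scene0.png",a);cv2.imwrite("pics/side0.png",b)
s=ctrl.read_state();print(s['t'],s['position'],np.round(s['tcp_rot'],3),s['grip_width'])
for n in("scene","side"):
    K,R,t=cam(n);print(n,K[0,0],-R.T@t,R[2])
E
```

```text
0.1 [ 0.17629296 -0.62540178  0.40383429] [[ 0.962  0.271 -0.001]
 [ 0.271 -0.962  0.002]
 [-0.    -0.002 -1.   ]] 0.09197824827823373
scene 425.00925879464614 [-0.18203437  0.57165738  0.54997587] [ 0.73988755 -0.41658347 -0.52822782]
side 396.5325553213066 [ 0.41352732 -0.59168548  0.61658248] [ 0.10741325  0.82416664 -0.55606811]
```

View pics/scene0.png

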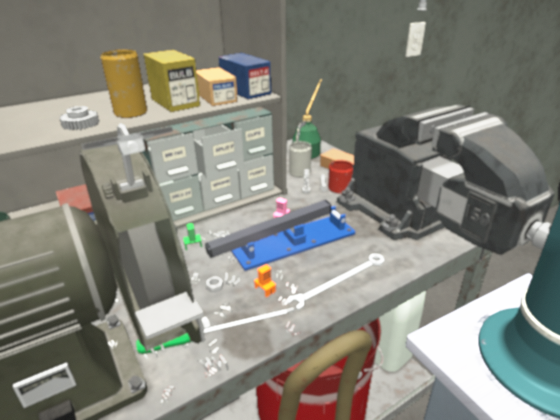

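View pics/side0.png

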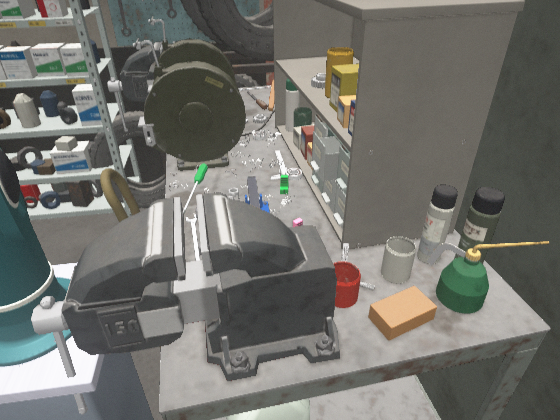

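The scene view shows three clip-shaped things: orange (265,280), green (192,236) and pink (282,207). I choose the orange one. The nut is at (214,283), and the tube runs from (210,248) to (330,208) over the blue stand. I'll check in a close crop.

```bash
python3 - <<'E'
from h import *
a=cv2.imread("pics/scene0.png")
c=cv2.resize(a[190:310,190:360],None,fx=4.7,fy=4.7,interpolation=cv2.INTER_CUBIC);cv2.imwrite("pics/crop0.png",c);print(c.shape)
hsv=cv2.cvtColor(a,cv2.COLOR_BGR2HSV)
m=cv2.inRange(hsv,(108,150,80),(125,255,255));m[:195]=0;m[280:]=0;m[:,:220]=0;m[:,365:]=0
ys,xs=np.nonzero(m);print('blue',xs.min(),xs.max(),ys.min(),ys.max())
o=cv2.inRange(hsv,(5,180,150),(20,255,255))[255:300,245:290];ys,xs=np.nonzero(o);print('orange',xs.min()+245,xs.max()+245,ys.min()+255,ys.max()+255)
E
```

```text
(564, 799, 3)
blue 233 353 208 268
orange 255 274 269 295
```

View pics/crop0.png

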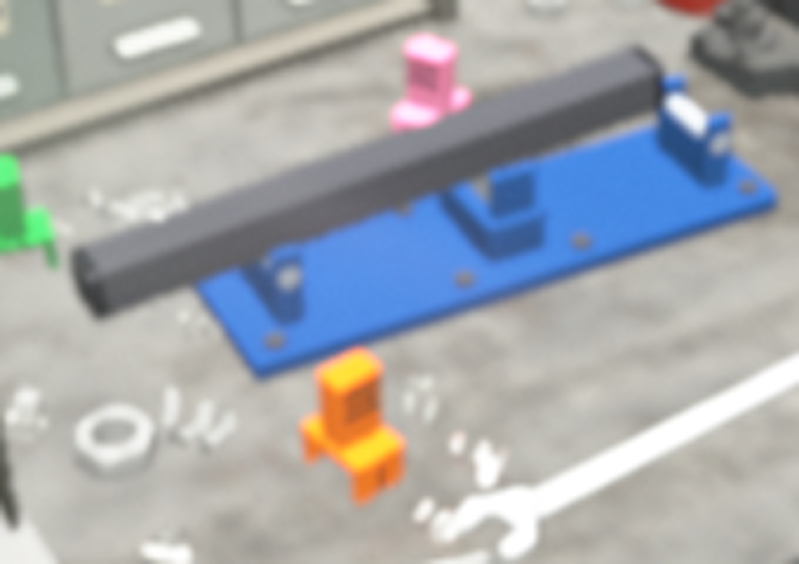

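The orange clip stands in front of the stand's left part at full-frame pixel (265,280), tab upward. The tube rests on the ridge and the left rest, its +y end at about (209,250).

```bash
cat >> h.py <<'E'
def fit(n,obj,pix,x0):
    from scipy.optimize import least_squares
    def f(p):
        c,s=np.cos(p[2]),np.sin(p[2]); R=np.array([[c,-s,0],[s,c,0],[0,0,1]])
        return np.concatenate([proj(n,R@np.array(o)+[p[0],p[1],0])-q for o,q in zip(obj,pix)])
    r=least_squares(f,x0); return r.x,r.fun.round(1)
E
python3 - <<'E'
from h import *
f=lambda x,y:np.array([190+x/4.7,190+y/4.7])
for nm,q,z in(('FL',f(262,376),0.003),('FR',f(777,206),0.003),('tubeEnd',f(88,283),.045),('cliptop',f(350,364),.052),('nut',f(114,435),.013),('green',f(5,160),.05),('pink',f(430,45),.05)):
    print(nm,ray('scene',q,z).round(4))
print(fit('scene',[(-.04,.135,.0),(-.04,-.135,.0)],[f(262,379),f(777,209)],[.5,0,0]))
# clip shoulders/top corners
obj=[(-.007,.011,.052),(-.007,-.011,.052),(.007,.011,.052),(.007,-.011,.052)]
print(fit('scene',obj,[f(318,370),f(353,388),f(348,348),f(383,362)],[.5,0,0]))
K,R,t=cam('wrist');s=ctrl.read_state();T=np.array(s['tcp_rot']);print('wristcam in tool',T.T@(-R.T@t-s['position']),(R@T).round(3),K[0,0])
E
```

```text
FL [0.4319 0.3216 0.003 ]
FR [0.4231 0.0561 0.003 ]
tubeEnd [0.4759 0.3784 0.045 ]
cliptop [0.3663 0.3113 0.052 ]
nut [0.417  0.3931 0.013 ]
green [0.5752 0.38   0.05  ]
pink [0.5685 0.1638 0.05  ]
(array([ 0.46936445,  0.18623881, -0.02689368]), array([-0.5,  0.3,  0.5, -0.6]))
(array([ 0.36471785,  0.3119256 , -1.25314219]), array([-0.1, -1.4,  1. , -0. , -1.1, -0.4,  0.1,  1.8]))
wristcam in tool [0.06769839 0.00017348 0.02025994] [[-0.     1.    -0.001]
 [-0.97  -0.001 -0.244]
 [-0.244  0.001  0.97 ]] 351.2692582968893
```

The stand is near (0.469, 0.186), yaw -0.027, and the clip is near (0.365, 0.312). I'll raise the arm and go round to look from above.

```bash
python3 -m inch '{"angular":[[0,0,0],[0,0,0],[0,0,-0.17],[0,0,-0.34],[0,0,-0.5]],"translation":[[0,0,-0.06],[0.02,-0.01,-0.12],[0.075,-0.04,-0.14],[0.13,-0.07,-0.14],[0.18,-0.1,-0.14]],"hand":[0,0,0,0,0]}' 20
```

```text
t: 0.72
position: [0.3236, -0.4789, 0.5448]
tcp_rot: [[0.711, 0.703, 0.0], [0.703, -0.711, -0.0], [-0.0, 0.0, -1.0]]
ft_force: [0.6, -0.6, 0.5]
grip_width: 0.0921
gripper_force: 0.0
```

```bash
python3 -m inch '{"angular":[[0,0,-0.15],[0,0,-0.3],[0,0,-0.46],[0,0,-0.61],[0,0,-0.76]],"translation":[[0.06,-0.01,0],[0.12,-0.02,0],[0.18,-0.03,0],[0.24,-0.04,0],[0.3,-0.05,0]],"hand":[0,0,0,0,0]}'
```

```text
t: 1.35
position: [0.5026, -0.2333, 0.5445]
tcp_rot: [[0.031, 1.0, -0.0], [1.0, -0.031, -0.0], [-0.0, -0.0, -1.0]]
ft_force: [0.3, -0.4, 0.7]
grip_width: 0.092
gripper_force: 0.0
```

```bash
python3 -m inch '{"angular":[[0,0,0],[0,0,0],[0,0,0],[0,0,0],[0,0,0]],"translation":[[0.06,-0.01,0],[0.12,-0.02,0],[0.18,-0.03,0],[0.24,-0.04,0],[0.3,-0.05,0]],"hand":[0,0,0,0,0]}' && python3 -m inch '{"angular":[[0,0,0],[0,0,0],[0,0,0],[0,0,0],[0,0,0]],"translation":[[0.055,-0.01,0.02],[0.11,-0.02,0.05],[0.16,-0.037,0.085],[0.16,-0.037,0.085],[0.16,-0.037,0.085]],"hand":[1,1,1,1,1]}'; python3 - <<'E'
from h import *
s=ctrl.read_state();K,R,t=cam('wrist')
a=ctrl.grab_frame('wrist');cv2.imwrite('pics/w1.png',a);np.savez('w1.npz',K=K,R=R,t=t)
print(s['position'],s['qvel'])
E
```

```text
t: 1.98
position: [0.4619, 0.0685, 0.5446]
tcp_rot: [[0.036, 0.999, 0.0], [0.999, -0.036, -0.001], [-0.001, 0.0, -1.0]]
ft_force: [0.6, -0.2, -0.3]
grip_width: 0.092
gripper_force: 0.0
t: 2.6
position: [0.4318, 0.2275, 0.4596]
tcp_rot: [[0.036, 0.999, -0.0], [0.999, -0.036, -0.001], [-0.001, -0.0, -1.0]]
ft_force: [0.7, 0.2, -0.1]
grip_width: 0.0439
gripper_force: 0.0
[0.43182091 0.22749171 0.45959365] [ 2.64278622e-02 -1.71332514e-02  1.60606618e-02 -1.19439976e-02
  1.53097219e-04 -4.08932229e-04  4.80529904e-05]
```

View pics/w1.png

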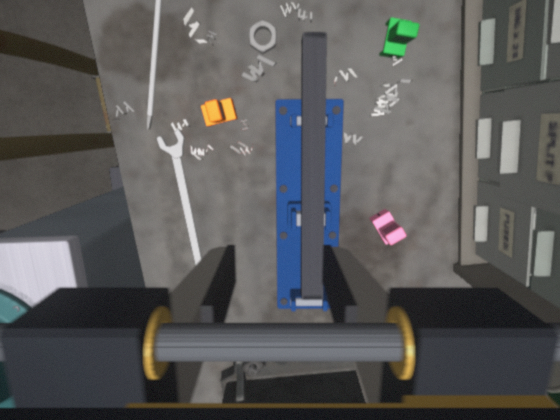

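The overhead view is clear: stand corners near (275,100), (343,100) and (277,310), tube end face near (315,34), orange clip at (218,111), nut at (263,37), and ridge with cheeks near (310,215). Now I'll measure.

```bash
python3 - <<'E'
from h import *
d=np.load('w1.npz');import h
h.cam=lambda n:(d['K'],d['R'],d['t'])
a=cv2.imread('pics/w1.png');hsv=cv2.cvtColor(a,cv2.COLOR_BGR2HSV)
m=cv2.inRange(hsv,(108,150,60),(125,255,255))
for y0 in (106,150,250,290):
    xs=np.nonzero(m[y0,260:360])[0]+260;L=ray('w',(xs.min(),y0+.5),.008);R=ray('w',(xs.max()+1,y0+.5),.008);print('row',y0,L.round(4),R.round(4))
for x0 in (285,292,332):
    ys=np.nonzero(m[90:320,x0])[0]+90;print('col',x0,ys.min(),ys.max(),ray('w',(x0,ys.min()),.008).round(4),ray('w',(x0,ys.max()+1),.008).round(4))
o=cv2.inRange(hsv,(5,150,80),(20,255,255));o[:90]=0;o[135:]=0;o[:,:195]=0;o[:,245:]=0
ys,xs=np.nonzero(o);print('orange',xs.min(),xs.max(),ys.min(),ys.max())
c=np.hstack([cv2.resize(a[88:136,190:246],None,fx=7,fy=7,interpolation=cv2.INTER_CUBIC),cv2.resize(a[20:68,290:346],None,fx=7,fy=7,interpolation=cv2.INTER_CUBIC)])
cv2.imwrite('pics/c1.png',c);print(c.shape)
for nm,q,z in(('end',(315,34),.06),('nut',(263,37),.013)):print(nm,ray('w',q,z).round(4))
E
```

```text
row 106 [0.4313 0.3179 0.008 ] [0.51   0.3151 0.008 ]
row 150 [0.4306 0.267  0.008 ] [0.508  0.2642 0.008 ]
row 250 [0.4271 0.1389 0.008 ] [0.457  0.1378 0.008 ]
row 290 [0.425  0.0822 0.008 ] [0.4518 0.0813 0.008 ]
col 285 100 307 [0.4421 0.3248 0.008 ] [0.4336 0.056  0.008 ]
col 292 100 309 [0.4503 0.3245 0.008 ] [0.443  0.0526 0.008 ]
col 332 100 245 [0.4971 0.3228 0.008 ] [0.4972 0.1425 0.008 ]
orange 201 236 98 125
(336, 784, 3)
end [0.4726 0.3821 0.06  ]
nut [0.4198 0.3919 0.013 ]
```

View pics/c1.png

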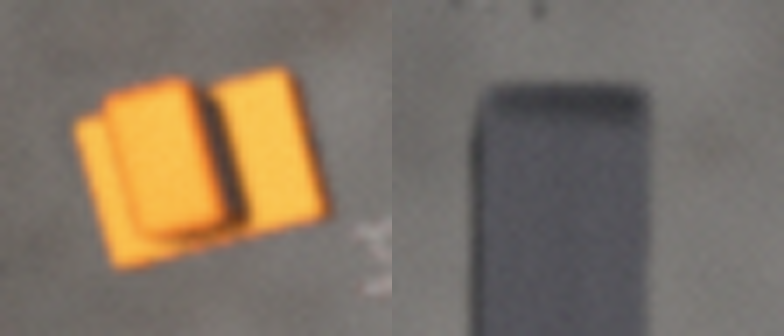

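```bash
python3 - <<'E'
from h import *
d=np.load('w1.npz');import h
h.cam=lambda n:(d['K'],d['R'],d['t'])
f=lambda x,y:np.array([190+x/7,88+y/7])
obj=[(-.018,.012,.019),(.018,.012,.019),(.018,-.012,.019),(-.018,-.012,.019),(-.007,.011,.052),(.007,.011,.052),(.007,-.011,.052),(-.007,-.011,.052)]
pix=[f(*q) for q in[(75,123),(290,68),(328,215),(115,268),(103,97),(188,78),(228,222),(145,238)]]
print(fit('w',obj,pix,[.36,.31,0]))
# ridge cheeks
a=cv2.imread('pics/w1.png');hsv=cv2.cvtColor(a,cv2.COLOR_BGR2HSV)
# predicted ridge and cheek corners
for s in [(-.0165,.0),(.0165,0),(-.022,.007),(-.022,-.007)]:
    c,sn=np.cos(-.027),np.sin(-.027)
    print(s,h.proj('w',[.4683+c*s[0]-sn*s[1],.1893+sn*s[0]+c*s[1],.05]).round(1))
c=cv2.resize(a[185:245,270:350],None,fx=7,fy=7,interpolation=cv2.INTER_CUBIC);cv2.imwrite('pics/c2.png',c)
E
```

```text
(array([0.36556773, 0.31363526, 0.19748686]), array([ 0.1, -0.3, -0.2, -0.2, -0.1,  0.1,  0.3, -0. , -0.3, -0. ,  0.4,
       -0.5,  0.3,  0. , -0.5,  0.9]))
(-0.0165, 0.0) [297.8 220.5]
(0.0165, 0) [326.6 220.3]
(-0.022, 0.007) [293.  214.6]
(-0.022, -0.007) [293.  226.4]
```

View pics/c2.png

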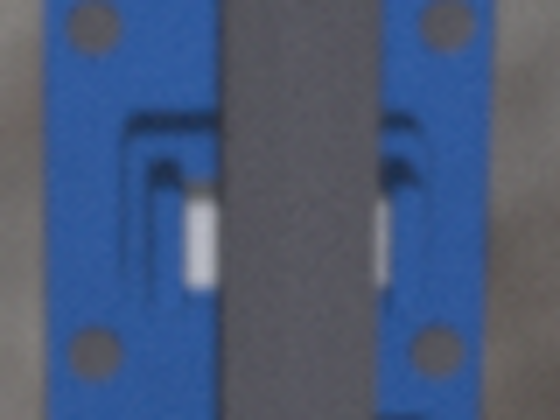

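The ridge flat is visible either side of the tube. Together with the base edges, this puts the ridge at about (0.467, 0.190) and the tube end at about (0.4725, 0.382). The clip is at (0.3656, 0.3136), yaw 0.197. Next I'll set up a numeric tilt estimator from the scene camera and move behind the tube end.

```bash
cat >> h.py <<'E'
RX,RY,YAW=.467,.190,-.027
def tilt(a,dbg=False,tag=None):
    """tube tilt from the back top edge (dark tube against lighter bench) in the scene picture"""
    from scipy.optimize import brentq
    g=cv2.GaussianBlur(cv2.cvtColor(a,cv2.COLOR_BGR2GRAY),(3,3),0).astype(float)
    c,s=np.cos(YAW),np.sin(YAW)
    def edge(y,th): # back top edge; th>0 = +y end low, pivot on ridge
        l=np.array([.012,y*np.cos(th),.074-y*np.sin(th)]); return proj('scene',[RX+c*l[0]-s*l[1],RY+s*l[0]+c*l[1],l[2]])
    pts=[]
    for x in list(range(225,273,2))+list(range(296,306,2)):
        y=np.interp(0,[0],[0]); col=g[195:260,x]; gr=np.convolve(col,[1,1,0,-1,-1],'same') # dark above bright?
        ylo=brentq(lambda v:edge(v,.03)[0]-x,-.3,.3); v0=edge(ylo,.03)[1]
        lo=int(v0-195-9);k=np.argmin(gr[lo:lo+19])+lo  # bright->dark downward
        pts.append((x,k+195+.5))
    pts=np.array(pts,np.float32); vx,vy,x0,y0=cv2.fitLine(pts,cv2.DIST_HUBER,0,.01,.01).ravel()
    sl=vy/vx
    f=lambda th:(lambda p,q:(p[1]-q[1])/(p[0]-q[0]))(edge(.13,th),edge(-.04,th))-sl
    th=brentq(f,-.3,.3); r=pts[:,1]-(y0+sl*(pts[:,0]-x0))
    return round(th,4),round(float(np.median(abs(r))),2),round(float(y0+sl*(260-x0)),1)
def look():
    a=ctrl.grab_frame('scene'); s=ctrl.read_state()
    print('t',round(s['t'],2),'tilt',tilt(a),'F',np.round(s['ft_force'],1),'tcp',np.round(s['position'],4)); return a
E
python3 - <<'E'
from h import *
print(tilt(cv2.imread('pics/scene0.png')))
look()
E
python3 -m inch '{"angular":[[0,0,0.02],[0,0,0.06],[0,0,0.06],[0,0,0.06],[0,0,0.06]],"translation":[[0.06,0.01,0.01],[0.12,0.02,0.05],[0.182,0.034,0.11],[0.182,0.034,0.16],[0.182,0.034,0.19]],"hand":[1,1,1,1,1]}'
```

```text
(0.0851, 0.31, 222.7)
t 2.7 tilt (0.0755, 0.35, 222.9) F [ 0.4 -0.1  0.3] tcp [0.4324 0.2267 0.4602]
t: 3.32
position: [0.4733, 0.4083, 0.2676]
tcp_rot: [[0.097, 0.995, 0.0], [0.995, -0.097, -0.0], [-0.0, 0.0, -1.0]]
ft_force: [1.3, -0.5, -0.4]
grip_width: 0.0009
gripper_force: 0.0
```

```bash
python3 -m inch '{"angular":[[0,0,-0.07],[0,0,-0.07],[0,0,-0.07],[0,0,-0.07],[0,0,-0.07]],"translation":[[0,0,0.02],[0,0,0.037],[-0.004,0,0.037],[-0.008,0,0.037],[-0.011,0,0.037]],"hand":[1,1,1,1,1]}';python3 -c "
from h import *
look()"
```

```text
t: 3.95
position: [0.4715, 0.3973, 0.2339]
tcp_rot: [[0.027, 1.0, 0.002], [1.0, -0.027, 0.001], [0.001, 0.002, -1.0]]
ft_force: [-0.6, 0.2, -0.7]
grip_width: 0.0003
gripper_force: 0.0
t 4.0 tilt (0.0753, 0.34, 222.8) F [ 0.1 -0.9  0.2] tcp [0.4714 0.397  0.2337]
```

```bash
python3 -m inch '{"angular":[[0,0,0],[0,0,0],[0,0,0],[0,0,0],[0,0,0]],"translation":[[-0.005,0,0],[-0.009,0,0],[-0.013,0,0],[-0.017,0,0],[-0.021,0,0]],"hand":[1,1,1,1,1]}';python3 -c "
from h import *
look()"; python3 -m inch '{"angular":[[0,0,0],[0,0,0],[0,0,0],[0,0,0],[0,0,0]],"translation":[[0.007,0,0],[0.007,0,0],[0.007,0,0],[0.007,0,0],[0.007,0,0]],"hand":[1,1,1,1,1]}';python3 -c "
from h import *
look()"
```

```text
t: 4.62
position: [0.4704, 0.3791, 0.2345]
tcp_rot: [[0.024, 1.0, 0.003], [1.0, -0.025, 0.007], [0.007, 0.003, -1.0]]
ft_force: [0.0, 7.2, 4.5]
grip_width: 0.0008
gripper_force: 3.8
t 4.67 tilt (0.1054, 0.65, 223.0) F [1.1 5.1 4.8] tcp [0.4705 0.3786 0.2345]
t: 5.3
position: [0.4707, 0.3833, 0.2325]
tcp_rot: [[0.026, 1.0, -0.0], [1.0, -0.026, -0.0], [-0.001, -0.0, -1.0]]
ft_force: [0.1, -0.1, 0.8]
grip_width: 0.0006
gripper_force: 0.0
t 5.35 tilt (0.0922, 0.43, 222.7) F [ 0.4 -0.3 -0.1] tcp [0.4707 0.3834 0.2326]
```

```bash
python3 -m inch '{"angular":[[0,0,0],[0,0,0],[0,0,0],[0,0,0],[0,0,0]],"translation":[[-0.005,0,0],[-0.008,0,0],[-0.01,0,0],[-0.012,0,0],[-0.004,0,0]],"hand":[1,1,1,1,1]}'; python3 -m inch '{"angular":[[0,0,0],[0,0,0],[0,0,0],[0,0,0],[0,0,0]],"translation":[[0,0,0],[0,0,0],[0,0,0],[0,0,0],[0,0,0]],"hand":[1,1,1,1,1]}';python3 -c "
from h import *
cv2.imwrite('pics/p1.png',look())"
```

```text
t: 5.98
position: [0.4709, 0.3784, 0.2323]
tcp_rot: [[0.027, 1.0, -0.0], [1.0, -0.027, -0.003], [-0.003, -0.0, -1.0]]
ft_force: [-0.4, -0.4, -0.1]
grip_width: 0.0005
gripper_force: 0.0
t: 6.6
position: [0.4705, 0.3795, 0.2326]
tcp_rot: [[0.026, 1.0, -0.0], [1.0, -0.026, -0.0], [-0.0, -0.0, -1.0]]
ft_force: [-0.1, 0.7, -0.4]
grip_width: 0.0007
gripper_force: 0.0
t 6.65 tilt (0.1041, 0.69, 223.0) F [-0.6 -0.6 -0. ] tcp [0.4706 0.3795 0.2327]
```

```bash
python3 -c "
import cv2
a=cv2.imread('pics/p1.png');cv2.imwrite('pics/p1c.png',cv2.resize(a[180:290,180:350],None,fx=4.6,fy=4.6,interpolation=cv2.INTER_CUBIC))"
```

```text
(no output)
```

View pics/p1c.png

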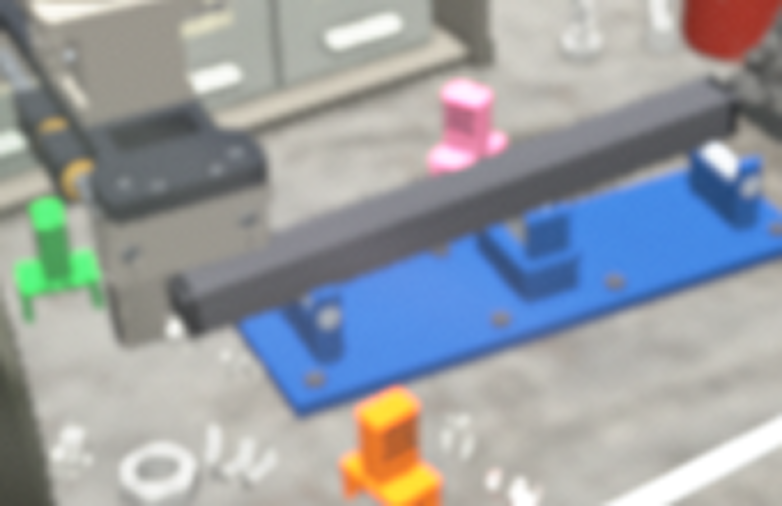

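The finger side hid the left columns. The tube is still tilted on the low rest. I'll move the edge fit to the clear columns.

```bash
sed -i 's/list(range(225,273,2))+list(range(296,306,2))/list(range(244,272,2))+list(range(296,328,2))/; s/edge(.13,th),edge(-.04,th)/edge(.08,th),edge(-.08,th)/' h.py; python3 -c "
from h import *
print(tilt(cv2.imread('pics/scene0.png')[:,:]),tilt(cv2.imread('pics/p1.png')))"
python3 -m inch '{"angular":[[0,0,0],[0,0,0],[0,0,0],[0,0,0],[0,0,0]],"translation":[[-0.006,0,0],[-0.009,0,0],[-0.011,0,0],[-0.013,0,0],[-0.005,0,0]],"hand":[1,1,1,1,1]}'; python3 -m inch '{"angular":[[0,0,0],[0,0,0],[0,0,0],[0,0,0],[0,0,0]],"translation":[[0.001,0,0],[0.001,0,0],[0.001,0,0],[0.001,0,0],[0.001,0,0]],"hand":[1,1,1,1,1]}';python3 -c "
from h import *
look()"
```

```text
t: 7.28
position: [0.4707, 0.3736, 0.2324]
tcp_rot: [[0.027, 1.0, -0.0], [1.0, -0.027, -0.002], [-0.002, -0.0, -1.0]]
ft_force: [-0.4, 0.5, -0.3]
grip_width: 0.0004
gripper_force: 0.0
t: 7.9
position: [0.4705, 0.3755, 0.2327]
tcp_rot: [[0.026, 1.0, 0.0], [1.0, -0.026, -0.0], [-0.0, 0.0, -1.0]]
ft_force: [-0.6, -0.3, -0.4]
grip_width: 0.0005
gripper_force: 0.0Traceback (most recent call last):
  File "<string>", line 3, in <module>
    print(tilt(cv2.imread('pics/scene0.png')[:,:]),tilt(cv2.imread('pics/p1.png')))
          ~~~~^^^^^^^^^^^^^^^^^^^^^^^^^^^^^^^^^^^^
  File "h.py", line 29, in tilt
    lo=int(v0-195-9);k=np.argmin(gr[lo:lo+19])+lo  # bright->dark downward
                       ~~~~~~~~~^^^^^^^^^^^^^^
    return _wrapfunc(a, 'argmin', axis=axis, out=out, **kwds)
    return bound(*args, **kwds)
ValueError: attempt to get argmin of an empty sequence
Traceback (most recent call last):
  File "h.py", line 38, in look
    print('t',round(s['t'],2),'tilt',tilt(a),'F',np.round(s['ft_force'],1),'tcp',np.round(s['position'],4)); return a
                                     ~~~~^^^
  File "h.py", line 29, in tilt
    lo=int(v0-195-9);k=np.argmin(gr[lo:lo+19])+lo  # bright->dark downward
                       ~~~~~~~~~^^^^^^^^^^^^^^
ValueError: attempt to get argmin of an empty sequence
```

```bash
sed -i 's/195/150/g; s/np.interp(0,\[0\],\[0\])/0/' h.py; python3 -c "
from h import *
print(tilt(cv2.imread('pics/scene0.png')[:,:]),tilt(cv2.imread('pics/p1.png')))
look()"
```

```text
(0.0634, 0.47, 222.9) (0.0577, 0.66, 222.6)
t 8.0 tilt (0.0613, 0.56, 222.5) F [ 0.4  0.4 -0.2] tcp [0.4705 0.3755 0.2327]
```

```bash
python3 -m inch '{"angular":[[0,0,0],[0,0,0],[0,0,0],[0,0,0],[0,0,0]],"translation":[[-0.006,0,0],[-0.009,0,0],[-0.011,0,0],[-0.013,0,0],[-0.005,0,0]],"hand":[1,1,1,1,1]}'; python3 -m inch '{"angular":[[0,0,0],[0,0,0],[0,0,0],[0,0,0],[0,0,0]],"translation":[[0.001,0,0],[0.001,0,0],[0.001,0,0],[0.001,0,0],[0.001,0,0]],"hand":[1,1,1,1,1]}';python3 -c "
from h import *
look()"
```

```text
t: 8.62
position: [0.4706, 0.3698, 0.2325]
tcp_rot: [[0.027, 1.0, -0.0], [1.0, -0.027, -0.002], [-0.002, -0.0, -1.0]]
ft_force: [-0.0, -0.3, -0.2]
grip_width: 0.0007
gripper_force: 0.0
t: 9.25
position: [0.4704, 0.3715, 0.2326]
tcp_rot: [[0.026, 1.0, -0.0], [1.0, -0.026, -0.0], [-0.0, -0.0, -1.0]]
ft_force: [-0.3, -0.5, -0.5]
grip_width: 0.0006
gripper_force: 0.0
t 9.3 tilt (0.0762, 0.36, 222.5) F [-0.7  0.2 -0.6] tcp [0.4703 0.3715 0.2327]
```

```bash
python3 -m inch '{"angular":[[0,0,0],[0,0,0],[0,0,0],[0,0,0],[0,0,0]],"translation":[[-0.006,0,0],[-0.009,0,0],[-0.011,0,0],[-0.013,0,0],[-0.005,0,0]],"hand":[1,1,1,1,1]}'; python3 -m inch '{"angular":[[0,0,0],[0,0,0],[0,0,0],[0,0,0],[0,0,0]],"translation":[[0.001,0,0],[0.001,0,0],[0.001,0,0],[0.001,0,0],[0.001,0,0]],"hand":[1,1,1,1,1]}';python3 -c "
from h import *
look()"
```

```text
t: 9.93
position: [0.4705, 0.3658, 0.2325]
tcp_rot: [[0.027, 1.0, -0.0], [1.0, -0.027, -0.002], [-0.002, -0.0, -1.0]]
ft_force: [1.0, 0.3, -0.8]
grip_width: 0.0005
gripper_force: 0.0
t: 10.55
position: [0.4702, 0.3675, 0.2326]
tcp_rot: [[0.026, 1.0, -0.0], [1.0, -0.026, -0.0], [-0.0, -0.0, -1.0]]
ft_force: [0.3, -0.5, 0.7]
grip_width: 0.0002
gripper_force: 0.0
t 10.6 tilt (0.0598, 0.69, 222.5) F [-0.  -0.3  0.2] tcp [0.4703 0.3675 0.2326]
```

```bash
python3 -m inch '{"angular":[[0,0,0],[0,0,0],[0,0,0],[0,0,0],[0,0,0]],"translation":[[-0.006,0,0],[-0.009,0,0],[-0.011,0,0],[-0.013,0,0],[-0.005,0,0]],"hand":[1,1,1,1,1]}'; python3 -m inch '{"angular":[[0,0,0],[0,0,0],[0,0,0],[0,0,0],[0,0,0]],"translation":[[0.001,0,0],[0.001,0,0],[0.001,0,0],[0.001,0,0],[0.001,0,0]],"hand":[1,1,1,1,1]}';python3 -c "
from h import *
look()"
```

```text
t: 11.22
position: [0.4704, 0.3617, 0.2325]
tcp_rot: [[0.027, 1.0, -0.0], [1.0, -0.027, -0.002], [-0.002, -0.0, -1.0]]
ft_force: [0.8, 0.5, -0.5]
grip_width: 0.0005
gripper_force: 0.0
t: 11.85
position: [0.4702, 0.3635, 0.2326]
tcp_rot: [[0.026, 1.0, -0.0], [1.0, -0.026, -0.0], [-0.0, -0.0, -1.0]]
ft_force: [-0.8, -0.0, -0.5]
grip_width: 0.0003
gripper_force: 0.0
t 11.9 tilt (0.0735, 0.68, 222.8) F [ 0.1 -0.3  0.6] tcp [0.4701 0.3635 0.2327]
```

```bash
python3 -m inch '{"angular":[[0,0,0],[0,0,0],[0,0,0],[0,0,0],[0,0,0]],"translation":[[-0.006,0,0],[-0.009,0,0],[-0.011,0,0],[-0.013,0,0],[-0.005,0,0]],"hand":[1,1,1,1,1]}'; python3 -m inch '{"angular":[[0,0,0],[0,0,0],[0,0,0],[0,0,0],[0,0,0]],"translation":[[0.001,0,0],[0.001,0,0],[0.001,0,0],[0.001,0,0],[0.001,0,0]],"hand":[1,1,1,1,1]}';python3 -c "
from h import *
a=look()
c=cv2.resize(a[180:290,180:350],None,fx=4.6,fy=4.6,interpolation=cv2.INTER_CUBIC);cv2.imwrite('pics/p2.png',c)"
```

```text
t: 12.52
position: [0.4703, 0.3577, 0.2324]
tcp_rot: [[0.027, 1.0, -0.0], [1.0, -0.027, -0.002], [-0.002, -0.0, -1.0]]
ft_force: [0.6, -0.3, -0.6]
grip_width: 0.0004
gripper_force: 0.0
t: 13.15
position: [0.47, 0.3595, 0.2326]
tcp_rot: [[0.026, 1.0, -0.0], [1.0, -0.026, -0.0], [-0.0, -0.0, -1.0]]
ft_force: [0.5, -0.5, -0.5]
grip_width: -0.0002
gripper_force: 0.0
t 13.2 tilt (0.0706, 0.99, 222.8) F [ 0.2 -0.1  0. ] tcp [0.47   0.3595 0.2326]
```

```bash
sed -i 's/range(244,272,2)/range(256,272,2)/' h.py; python3 -m inch '{"angular":[[0,0,0],[0,0,0],[0,0,0],[0,0,0],[0,0,0]],"translation":[[-0.006,0,0],[-0.009,0,0],[-0.011,0,0],[-0.013,0,0],[-0.005,0,0]],"hand":[1,1,1,1,1]}'; python3 -m inch '{"angular":[[0,0,0],[0,0,0],[0,0,0],[0,0,0],[0,0,0]],"translation":[[0.001,0,0],[0.001,0,0],[0.001,0,0],[0.001,0,0],[0.001,0,0]],"hand":[1,1,1,1,1]}';python3 -c "
from h import *
look()"
```

```text
t: 13.82
position: [0.4702, 0.3537, 0.2324]
tcp_rot: [[0.027, 1.0, -0.0], [1.0, -0.027, -0.002], [-0.002, -0.0, -1.0]]
ft_force: [1.1, 0.3, 1.2]
grip_width: 0.0002
gripper_force: 0.0
t: 14.45
position: [0.4699, 0.3555, 0.2326]
tcp_rot: [[0.026, 1.0, -0.0], [1.0, -0.026, -0.0], [-0.0, -0.0, -1.0]]
ft_force: [0.2, -1.0, -0.5]
grip_width: 0.0001
gripper_force: 0.0
t 14.5 tilt (0.0544, 1.19, 222.4) F [-0.2  0.5  0.4] tcp [0.4699 0.3555 0.2327]
```

```bash
python3 -m inch '{"angular":[[0,0,0],[0,0,0],[0,0,0],[0,0,0],[0,0,0]],"translation":[[-0.006,0,0],[-0.009,0,0],[-0.011,0,0],[-0.013,0,0],[-0.013,0,0]],"hand":[1,1,1,1,1]}'; python3 -m inch '{"angular":[[0,0,0],[0,0,0],[0,0,0],[0,0,0],[0,0,0]],"translation":[[0.009,0,0],[0.009,0,0],[0.009,0,0],[0.009,0,0],[0.009,0,0]],"hand":[1,1,1,1,1]}';python3 -c "
from h import *
a=look()
c=cv2.resize(a[180:290,180:350],None,fx=4.6,fy=4.6,interpolation=cv2.INTER_CUBIC);cv2.imwrite('pics/p3.png',c);cv2.imwrite('pics/p3full.png',a)"
```

```text
t: 15.12
position: [0.4695, 0.3428, 0.2328]
tcp_rot: [[0.026, 1.0, 0.0], [1.0, -0.026, 0.001], [0.001, 0.0, -1.0]]
ft_force: [1.5, 2.9, 0.6]
grip_width: 0.0004
gripper_force: 1.5
t: 15.75
position: [0.4699, 0.3514, 0.2326]
tcp_rot: [[0.026, 1.0, -0.0], [1.0, -0.026, -0.0], [-0.0, -0.0, -1.0]]
ft_force: [-0.1, 0.2, 0.1]
grip_width: 0.0008
gripper_force: 0.0
t 15.8 tilt (0.0619, 0.89, 222.4) F [ 1.  -0.3  0.3] tcp [0.4698 0.3514 0.2326]
```

View pics/p3.png

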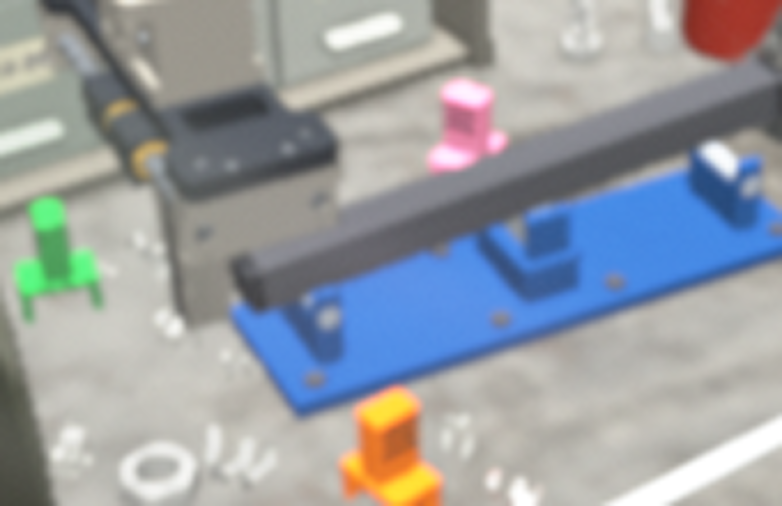

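The tube is still resting on the low rest, with its end just past the base edge, so I'll continue.

```bash
python3 -m inch '{"angular":[[0,0,0],[0,0,0],[0,0,0],[0,0,0],[0,0,0]],"translation":[[-0.006,0,0],[-0.009,0,0],[-0.011,0,0],[-0.013,0,0],[-0.005,0,0]],"hand":[1,1,1,1,1]}'; python3 -m inch '{"angular":[[0,0,0],[0,0,0],[0,0,0],[0,0,0],[0,0,0]],"translation":[[0.001,0,0],[0.001,0,0],[0.001,0,0],[0.001,0,0],[0.001,0,0]],"hand":[1,1,1,1,1]}';python3 -c "
from h import *
look()"
```

```text
t: 16.42
position: [0.47, 0.3456, 0.2324]
tcp_rot: [[0.027, 1.0, -0.0], [1.0, -0.027, -0.002], [-0.002, -0.0, -1.0]]
ft_force: [-0.5, 0.0, 0.6]
grip_width: 0.0006
gripper_force: 0.0
t: 17.05
position: [0.4697, 0.3475, 0.2327]
tcp_rot: [[0.026, 1.0, -0.0], [1.0, -0.026, -0.0], [-0.0, -0.0, -1.0]]
ft_force: [-0.4, -0.0, 0.7]
grip_width: 0.0004
gripper_force: 0.0
t 17.1 tilt (0.0617, 0.9, 222.4) F [ 0.2  0.1 -0.6] tcp [0.4697 0.3475 0.2327]
```

```bash
python3 -m inch '{"angular":[[0,0,0],[0,0,0],[0,0,0],[0,0,0],[0,0,0]],"translation":[[-0.006,0,0],[-0.009,0,0],[-0.011,0,0],[-0.013,0,0],[-0.005,0,0]],"hand":[1,1,1,1,1]}'; python3 -m inch '{"angular":[[0,0,0],[0,0,0],[0,0,0],[0,0,0],[0,0,0]],"translation":[[0.001,0,0],[0.001,0,0],[0.001,0,0],[0.001,0,0],[0.001,0,0]],"hand":[1,1,1,1,1]}';python3 -c "
from h import *
look()"
```

```text
t: 17.73
position: [0.4698, 0.3416, 0.2324]
tcp_rot: [[0.027, 1.0, -0.0], [1.0, -0.027, -0.002], [-0.003, -0.0, -1.0]]
ft_force: [-0.4, 0.3, 0.2]
grip_width: 0.0006
gripper_force: 0.0
t: 18.35
position: [0.4696, 0.3435, 0.2327]
tcp_rot: [[0.026, 1.0, -0.0], [1.0, -0.026, -0.0], [-0.0, -0.0, -1.0]]
ft_force: [-0.3, -1.0, 0.0]
grip_width: 0.0004
gripper_force: 0.0
t 18.4 tilt (0.0657, 0.71, 222.5) F [ 0.3 -0.3  0.2] tcp [0.4696 0.3435 0.2327]
```

```bash
python3 -m inch '{"angular":[[0,0,0],[0,0,0],[0,0,0],[0,0,0],[0,0,0]],"translation":[[-0.006,0,0],[-0.009,0,0],[-0.011,0,0],[-0.013,0,0],[-0.005,0,0]],"hand":[1,1,1,1,1]}'; python3 -m inch '{"angular":[[0,0,0],[0,0,0],[0,0,0],[0,0,0],[0,0,0]],"translation":[[0.001,0,0],[0.001,0,0],[0.001,0,0],[0.001,0,0],[0.001,0,0]],"hand":[1,1,1,1,1]}';python3 -c "
from h import *
look()"
```

```text
t: 19.02
position: [0.4697, 0.3376, 0.2324]
tcp_rot: [[0.027, 1.0, -0.001], [1.0, -0.027, -0.003], [-0.003, -0.0, -1.0]]
ft_force: [-0.3, -0.2, 0.2]
grip_width: 0.0002
gripper_force: 0.0
t: 19.65
position: [0.4695, 0.3395, 0.2326]
tcp_rot: [[0.026, 1.0, -0.0], [1.0, -0.026, -0.0], [-0.0, -0.0, -1.0]]
ft_force: [-0.9, 0.2, 0.4]
grip_width: 0.0006
gripper_force: 0.0
t 19.7 tilt (0.066, 1.1, 222.7) F [-0.3 -0.2  0.4] tcp [0.4695 0.3395 0.2327]
```

```bash
python3 -m inch '{"angular":[[0,0,0],[0,0,0],[0,0,0],[0,0,0],[0,0,0]],"translation":[[-0.006,0,0],[-0.009,0,0],[-0.011,0,0],[-0.013,0,0],[-0.005,0,0]],"hand":[1,1,1,1,1]}'; python3 -m inch '{"angular":[[0,0,0],[0,0,0],[0,0,0],[0,0,0],[0,0,0]],"translation":[[0.001,0,0],[0.001,0,0],[0.001,0,0],[0.001,0,0],[0.001,0,0]],"hand":[1,1,1,1,1]}';python3 -c "
from h import *
look()"
```

```text
t: 20.32
position: [0.4696, 0.3336, 0.2324]
tcp_rot: [[0.027, 1.0, -0.001], [1.0, -0.027, -0.003], [-0.003, -0.0, -1.0]]
ft_force: [-0.6, -0.2, -1.2]
grip_width: 0.0006
gripper_force: 0.0
t: 20.95
position: [0.4694, 0.3355, 0.2326]
tcp_rot: [[0.026, 1.0, -0.0], [1.0, -0.026, -0.0], [-0.0, -0.0, -1.0]]
ft_force: [0.4, 0.4, 0.6]
grip_width: -0.0
gripper_force: 0.0
t 21.0 tilt (0.0856, 1.03, 223.3) F [ 0.5 -0.2 -0.4] tcp [0.4694 0.3355 0.2327]
```

```bash
sed -i 's/range(256,272,2)/range(268,273,1)/;s/range(296,328,2)/range(296,328,1)/' h.py; python3 -m inch '{"angular":[[0,0,0],[0,0,0],[0,0,0],[0,0,0],[0,0,0]],"translation":[[-0.006,0,0],[-0.009,0,0],[-0.011,0,0],[-0.013,0,0],[-0.005,0,0]],"hand":[1,1,1,1,1]}'; python3 -m inch '{"angular":[[0,0,0],[0,0,0],[0,0,0],[0,0,0],[0,0,0]],"translation":[[0.001,0,0],[0.001,0,0],[0.001,0,0],[0.001,0,0],[0.001,0,0]],"hand":[1,1,1,1,1]}';python3 -c "
from h import *
look()"
```

```text
t: 21.62
position: [0.4695, 0.3295, 0.2323]
tcp_rot: [[0.027, 1.0, -0.001], [1.0, -0.027, -0.003], [-0.003, -0.001, -1.0]]
ft_force: [-0.1, -0.2, 0.4]
grip_width: 0.0005
gripper_force: 0.0
t: 22.25
position: [0.4693, 0.3315, 0.2326]
tcp_rot: [[0.026, 1.0, -0.0], [1.0, -0.026, -0.0], [-0.0, -0.0, -1.0]]
ft_force: [0.3, 0.7, -0.5]
grip_width: 0.0005
gripper_force: 0.0
t 22.3 tilt (0.0231, 1.33, 221.1) F [-0.6 -0.3 -0.1] tcp [0.4693 0.3315 0.2326]
```

```bash
python3 -m inch '{"angular":[[0,0,0],[0,0,0],[0,0,0],[0,0,0],[0,0,0]],"translation":[[-0.006,0,0],[-0.009,0,0],[-0.011,0,0],[-0.013,0,0],[-0.013,0,0]],"hand":[1,1,1,1,1]}'; python3 -m inch '{"angular":[[0,0,0],[0,0,0],[0,0,0],[0,0,0],[0,0,0]],"translation":[[0.009,0,0],[0.009,0,0],[0.009,0,0],[0.009,0,0],[0.009,0,0]],"hand":[1,1,1,1,1]}';python3 -c "
from h import *
a=look();cv2.imwrite('pics/p4.png',a)"
```

```text
t: 22.92
position: [0.4689, 0.3189, 0.2329]
tcp_rot: [[0.026, 1.0, 0.0], [1.0, -0.026, 0.001], [0.001, 0.0, -1.0]]
ft_force: [-1.2, 3.0, 0.6]
grip_width: 0.0004
gripper_force: 1.8
t: 23.55
position: [0.4692, 0.3274, 0.2326]
tcp_rot: [[0.026, 1.0, -0.0], [1.0, -0.026, -0.0], [-0.0, -0.0, -1.0]]
ft_force: [0.3, 0.1, 0.5]
grip_width: 0.0004
gripper_force: 0.0
t 23.6 tilt (0.0034, 1.09, 220.3) F [ 0.6  0.5 -0. ] tcp [0.4692 0.3274 0.2326]
```

```bash
python3 -c "
from h import *
look()
a=cv2.imread('pics/p4.png');c=cv2.resize(a[180:290,200:370],None,fx=4.6,fy=4.6,interpolation=cv2.INTER_CUBIC)
col={.0:(0,255,0),.07:(0,0,255),-.07:(255,0,255)}
cc,s=np.cos(YAW),np.sin(YAW)
for th,k in col.items():
    P=[]
    for y in(.1,-.14):
        l=[-.012,y*np.cos(th),.05-y*np.sin(th)];p=proj('scene',[RX+cc*l[0]-s*l[1],RY+s*l[0]+cc*l[1],l[2]]);P.append(tuple(int(v) for v in((p-[200,180])*4.6)))
    cv2.line(c,P[0],P[1],k,1)
cv2.imwrite('pics/p4c.png',c)"
```

```text
t 23.65 tilt (-0.0196, 1.72, 219.9) F [-0.4  0.6  0.3] tcp [0.4692 0.3275 0.2326]
```

View pics/p4c.png

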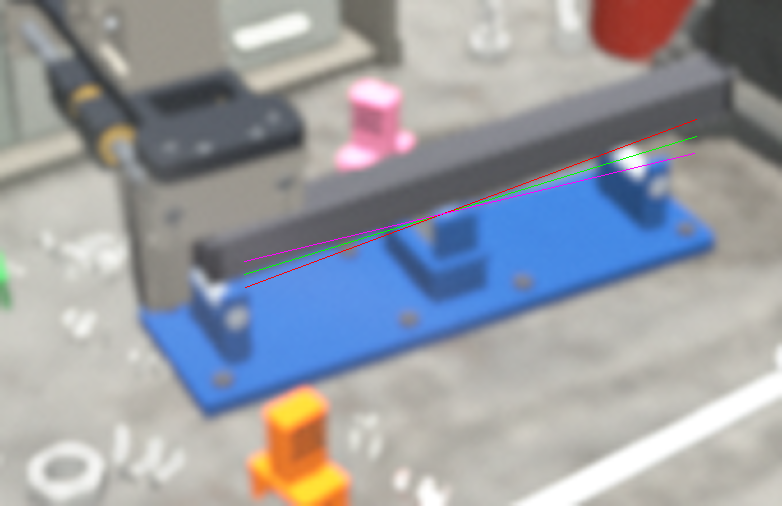

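The picture shows gaps above both rests, so the tube is at or near level. I'll wait for it to settle and measure with the sharper dark-to-blue lower edge.

```bash
cat >> h.py <<'E'
def tilt2(a):
    from scipy.optimize import brentq
    hsv=cv2.cvtColor(cv2.resize(a,None,fx=4,fy=4,interpolation=cv2.INTER_CUBIC),cv2.COLOR_BGR2HSV)
    pts=[]
    for x in list(range(258,281))+list(range(307,327)):
        c=hsv[:,4*x+2]; b=(c[:,1]>110)&(abs(c[:,0].astype(int)-110)<14)
        ys=np.nonzero(b[4*200:4*262])[0]
        if len(ys): pts.append((x+.5,200+ys[0]/4))
    pts=np.array(pts,np.float32); vx,vy,x0,y0=cv2.fitLine(pts,cv2.DIST_HUBER,0,.01,.01).ravel(); sl=vy/vx
    cc,s=np.cos(YAW),np.sin(YAW)
    def e(y,th):
        l=[-.012,y*np.cos(th),.05-y*np.sin(th)];return proj('scene',[RX+cc*l[0]-s*l[1],RY+s*l[0]+cc*l[1],l[2]])
    f=lambda th:(lambda p,q:(p[1]-q[1])/(p[0]-q[0]))(e(.08,th),e(-.08,th))-sl
    r=pts[:,1]-y0-sl*(pts[:,0]-x0)
    return round(brentq(f,-.3,.3),4),round(float(np.median(abs(r))),2),len(pts)
def look():
    a=ctrl.grab_frame('scene'); s=ctrl.read_state()
    print('t',round(s['t'],2),'tilt',tilt(a)[0],tilt2(a),'F',np.round(s['ft_force'],1),'tcp',np.round(s['position'],4)); return a
E
python3 -c "
from h import *
for n in('scene0','p1','p3full','p4'):print(n,tilt2(cv2.imread('pics/'+n+'.png')))"
python3 -m inch '{"angular":[[0,0,0],[0,0,0],[0,0,0],[0,0,0],[0,0,0]],"translation":[[0.005,0,0],[0.005,0,0],[0.005,0,0],[0.005,0,0],[0.005,0,0]],"hand":[1,1,1,1,1]}';python3 -c "
from h import *
cv2.imwrite('pics/p5.png',look())"
```

```text
scene0 (0.0267, 0.31, 43)
p1 (0.0216, 0.26, 43)
p3full (0.0188, 0.26, 43)
p4 (-0.0064, 0.14, 43)
t: 24.28
position: [0.4693, 0.3325, 0.2326]
tcp_rot: [[0.026, 1.0, -0.0], [1.0, -0.026, -0.0], [-0.0, -0.0, -1.0]]
ft_force: [0.9, 0.7, -0.0]
grip_width: 0.0001
gripper_force: 0.0
t 24.32 tilt -0.0207 (-0.0086, 0.15, 43) F [ 1.   1.  -0.1] tcp [0.4693 0.3325 0.2326]
```

```bash
python3 -c "
from h import *
cc,s=np.cos(YAW),np.sin(YAW)
def e(y,th):
    l=[-.012,y*np.cos(th),.05-y*np.sin(th)];return proj('scene',[RX+cc*l[0]-s*l[1],RY+s*l[0]+cc*l[1],l[2]])
for th in(.07,0,-.07):
    p,q=e(.12,th),e(-.12,th);print(th,[round(np.interp(x,[p[0],q[0]],[p[1],q[1]]),1) for x in(258,264,270,276,310,316,322,328,334)])
for n in('scene0','p1','p3full','p4','p5'):
    a=cv2.imread('pics/'+n+'.png').astype(int);o=[]
    for x in(258,264,270,276,310,316,322,328,334):
        d=a[200:265,x,0]-a[200:265,x,2]; k=np.nonzero(d>40)[0]; k=k[0] if len(k) else 0; o.append(200+k-(d[k]-40)/max(d[k]-d[k-1],1))
    print(n,np.round(o,1))
"
```

```text
0.07 [np.float64(240.7), np.float64(238.5), np.float64(236.3), np.float64(234.0), np.float64(221.4), np.float64(219.1), np.float64(216.9), np.float64(214.6), np.float64(212.4)]
0 [np.float64(238.2), np.float64(236.3), np.float64(234.5), np.float64(232.7), np.float64(222.2), np.float64(220.4), np.float64(218.6), np.float64(216.7), np.float64(214.9)]
-0.07 [np.float64(235.6), np.float64(234.2), np.float64(232.7), np.float64(231.3), np.float64(223.1), np.float64(221.7), np.float64(220.3), np.float64(218.8), np.float64(217.4)]
scene0 [239.2 236.9 234.5 234.2 221.1 219.5 217.6 215.9 205.2]
p1 [238.8 236.7 234.3 234.2 221.2 219.4 217.6 216.  214.7]
p3full [238.8 236.5 234.2 234.2 221.2 219.5 217.7 216.  214.6]
p4 [237.2 235.1 233.1 234.1 221.1 219.4 217.5 215.8 214.5]
p5 [236.7 234.9 232.9 234.1 221.  219.3 217.5 215.7 214.4]
```

Only the left columns see the tube edge. There it matches level: slope 0.317, against 0.308 predicted for level and 0.367 for tilted. Now I'll retreat up and over the clip, letting the tube sit untouched, then re-measure.

```bash
python3 -m inch '{"angular":[[0,0,0],[0,0,0],[0,0,-0.1],[0,0,-0.224],[0,0,-0.224]],"translation":[[0.01,0,-0.04],[0.01,0,-0.1],[0,-0.05,-0.1],[-0.022,-0.103,-0.1],[-0.022,-0.103,-0.1]],"hand":[1,0.8,0.457,0.457,0.457]}' 20;python3 - <<'E'
from h import *
K,R,t=cam('wrist');w=ctrl.grab_frame('wrist');cv2.imwrite('pics/w2.png',w);np.savez('w2.npz',K=K,R=R,t=t)
A=look();cv2.imwrite('pics/p6.png',A);a=A.astype(int);o=[]
for x in(252,258,264,270):
    d=a[200:265,x,0]-a[200:265,x,2]; k=np.nonzero(d>40)[0][0]; o.append(200+k-(d[k]-40)/max(d[k]-d[k-1],1))
print(np.round(o,1))
E
```

```text
t: 24.95
position: [0.3622, 0.3121, 0.3324]
tcp_rot: [[-0.201, 0.98, -0.001], [0.98, 0.201, -0.004], [-0.003, -0.002, -1.0]]
ft_force: [0.7, 0.5, 1.0]
grip_width: 0.0386
gripper_force: 0.0
t 25.05 tilt -0.1408 (-0.0037, 0.14, 43) F [-0.  -0.8  1. ] tcp [0.3661 0.3132 0.3331]
[238.5 236.7 234.9 234.5]
```

The lower edge now matches the level prediction exactly, offset included, and it is stable. The tool is centred over the clip, so I'll descend and grasp.

```bash
python3 -m inch '{"angular":[[0,0,0],[0,0,0],[0,0,0],[0,0,0],[0,0,0]],"translation":[[0,0,0.05],[0,0,0.09],[0,0,0.121],[0,0,0.121],[0,0,0.121]],"hand":[0.457,0.457,0.457,0.457,0.457]}' && python3 -m inch '{"angular":[[0,0,0],[0,0,0],[0,0,0],[0,0,0],[0,0,0]],"translation":[[0,0,0],[0,0,0],[0,0,0],[0,0,0],[0,0,0]],"hand":[1,1,1,1,1]}' 20;python3 -c "
from h import *
s=ctrl.read_state();print(s['position'],s['grip_width'],s['gripper_force'])"
```

```text
t: 25.68
position: [0.3666, 0.3141, 0.2124]
tcp_rot: [[-0.196, 0.981, 0.001], [0.981, 0.196, 0.001], [0.001, 0.001, -1.0]]
ft_force: [-0.5, -0.1, 1.0]
grip_width: 0.0497
gripper_force: 0.0
t: 26.3
position: [0.3659, 0.3133, 0.2119]
tcp_rot: [[-0.197, 0.98, 0.0], [0.98, 0.197, -0.0], [-0.0, 0.0, -1.0]]
ft_force: [-0.1, -1.1, 3.6]
grip_width: 0.014
gripper_force: 20.0
[0.36589034 0.3133001  0.21190936] 0.013968409604717985 20.000576376914978
```

```bash
python3 -m inch '{"angular":[[0,0,0],[0,0,0],[0,0,0.1],[0,0,0.224],[0,0,0.224]],"translation":[[0,0,-0.05],[0,0,-0.11],[-0.05,0.025,-0.15],[-0.1,0.05,-0.15],[-0.141,0.075,-0.15]],"hand":[1,1,1,1,1]}';python3 - <<'E'
from h import *
s=ctrl.read_state();K,R,t=cam('wrist');w=ctrl.grab_frame('wrist');cv2.imwrite('pics/w3.png',w);np.savez('w3.npz',K=K,R=R,t=t)
A=look();cv2.imwrite('pics/p7.png',A);a=A.astype(int);o=[]
for x in(252,258,264,270):
    d=a[200:265,x,0]-a[200:265,x,2]; k=np.nonzero(d>40)[0][0]; o.append(200+k-(d[k]-40)/max(d[k]-d[k-1],1))
print(np.round(o,1),s['position'],s['grip_width'])
cc,sn=np.cos(YAW),np.sin(YAW)
for y in(-.1,-.05,0,.05,.1):
    print(y,[proj('wrist',[RX+cc*x-sn*y,RY+sn*x+cc*y,.074]).round(0) for x in(-.012,.012)])
E
```

```text
t: 26.92
position: [0.4682, 0.1877, 0.3625]
tcp_rot: [[0.029, 1.0, 0.002], [1.0, -0.029, -0.001], [-0.001, 0.002, -1.0]]
ft_force: [0.4, 0.9, -1.2]
grip_width: 0.014
gripper_force: 20.0
t 27.02 tilt -0.023 (0.0033, 0.12, 43) F [ 0.2 -0.  -1.1] tcp [0.4704 0.185  0.3613]
[238.5 236.7 234.9 233. ] [0.46822283 0.1876726  0.36251684] 0.014005201992064188
-0.1 [array([262., 324.]), array([290., 323.])]
-0.05 [array([260., 269.]), array([290., 269.])]
0 [array([259., 209.]), array([290., 209.])]
0.05 [array([258., 144.]), array([290., 144.])]
0.1 [array([256.,  72.]), array([290.,  72.])]
```

View pics/w3.png

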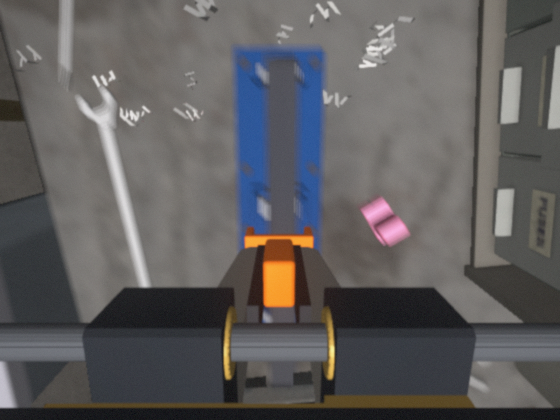

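The clip is held straight, its tab at (279,270). The tube is level on the stand at columns about 268–298, and the ridge flat shows at (263,207). The arm was still moving, so I'll settle and measure both again.

```bash
python3 -m inch '{"angular":[[0,0,0],[0,0,0],[0,0,0],[0,0,0],[0,0,0]],"translation":[[0,0,0],[0,0,0],[0,0,0],[0,0,0],[0,0,0]],"hand":[1,1,1,1,1]}';python3 - <<'E'
from h import *
s=ctrl.read_state();w=ctrl.grab_frame('wrist');cv2.imwrite('pics/w4.png',w)
T=np.array(s['tcp_rot']);p=np.array(s['position'])
g=cv2.cvtColor(w,cv2.COLOR_BGR2HSV)
for r in (90,120,150,180,195):
    sat=g[r-2:r+3,240:325,1].mean(0); m=sat>110  # blue either side
    gr=np.gradient(cv2.GaussianBlur(sat[None],(1,5),0)[0]); L=240+np.argmin(gr[15:38])+15+.5; R=240+np.argmax(gr[40:70])+40+.5
    a,b=ray('wrist',(L,r),.074),ray('wrist',(R,r),.074); print(r,L,R,a.round(4),b.round(4),'mid',((a+b)/2).round(4))
# stand base edges + end
for r in (80,110,140,170):
    xs=np.nonzero(cv2.inRange(g[r:r+1],(105,120,50),(125,255,255))[0])[0]; xs=xs[(xs>215)&(xs<345)]
    a,b=ray('wrist',(xs.min(),r),.008),ray('wrist',(xs.max()+1,r),.008);print('stand',((a+b)/2).round(4),(b-a)[0].round(4))
for c in(250,312):
    ys=np.nonzero(cv2.inRange(g[:120,c:c+1],(105,120,50),(125,255,255)))[0];print('end',ray('wrist',(c,ys.min()),.008).round(4))
# ridge flat (white) rows left of tube
V=w[185:235,255:267].min(2).astype(int);print(V.mean(1).round(0))
# clip shoulder orange extent
o=cv2.inRange(g,(5,150,80),(20,255,255));ys,xs=np.nonzero(o[225:250,230:330]);print('sh',xs.min()+230,xs.max()+231,ys.min()+225)
zb=p[2]-.2119  # clip base height
print('clip centre from shoulder',(ray('wrist',(xs.min()+230,237),zb+.019)+ray('wrist',(xs.max()+231,237),zb+.019))/2,'yfront-12mm',ray('wrist',(280,ys.min()+225),zb+.019)[1]-.012)
print(p,T[:,0].round(4))
E
```

```text
t: 27.65
position: [0.4668, 0.1901, 0.3617]
tcp_rot: [[0.025, 1.0, -0.0], [1.0, -0.025, -0.0], [-0.0, -0.0, -1.0]]
ft_force: [-0.0, 0.1, -0.7]
grip_width: 0.0136
gripper_force: 20.0
90 264.5 297.5 [0.4586 0.2836 0.074 ] [0.4824 0.283  0.074 ] mid [0.4705 0.2833 0.074 ]
120 265.5 297.5 [0.4586 0.2628 0.074 ] [0.4821 0.2622 0.074 ] mid [0.4704 0.2625 0.074 ]
150 265.5 296.5 [0.4578 0.2411 0.074 ] [0.4811 0.2405 0.074 ] mid [0.4695 0.2408 0.074 ]
180 266.5 296.5 [0.4578 0.2184 0.074 ] [0.4808 0.2178 0.074 ] mid [0.4693 0.2181 0.074 ]
195 266.5 296.5 [0.4574 0.2068 0.074 ] [0.4806 0.2062 0.074 ] mid [0.469  0.2065 0.074 ]
stand [0.4695 0.2981 0.008 ] 0.0785
stand [0.4689 0.2724 0.008 ] 0.0801
stand [0.4682 0.2457 0.008 ] 0.0798
stand [0.4675 0.2179 0.008 ] 0.0796
end [0.4449 0.3258 0.008 ]
end [0.499  0.3244 0.008 ]
[ 39.  38.  43.  49.  50.  51.  50.  49.  44.  45.  48.  56.  65.  71.
  84. 107. 125. 130. 129. 129. 130. 130. 130. 130. 130. 129. 129. 130.
 131. 128. 119.  96.  67.  54.  54.  54.  55.  54.  55.  56.  56.  56.
  56.  56.  57.  57.  56.  61.  76.  74.]
sh 245 313 227
clip centre from shoulder [0.46685205 0.20279496 0.16877199] yfront-12mm 0.19613792749741965
[0.46684979 0.19011143 0.36167199] [ 2.540e-02  9.997e-01 -1.000e-04]
```

```bash
python3 -c "
from h import *
zb=.3617-.2119
for z in(zb,zb+.019):print('front-12',ray('wrist',(280,227),z)[1]-.012)
print('ridge',[ray('wrist',(262,r),.05)[1].round(4) for r in(199.5,216.5)],'x feet',[ray('wrist',(u,229),zb).round(4) for u in(245,313)])
s=ctrl.read_state();print(s['t'])"
```

```text
front-12 0.19065033741989446
front-12 0.19614602950571194
ridge [np.float64(0.1984), np.float64(0.1835)] x feet [array([0.4475, 0.202 , 0.1498]), array([0.4862, 0.201 , 0.1498])]
27.7
```

```bash
python3 -m inch '{"angular":[[0,0,0],[0,0,0],[0,0,0],[0,0,0],[0,0,0]],"translation":[[0,0.0018,0.03],[0.0005,0.0018,0.055],[0.0005,0.0018,0.068],[0.0005,0.0018,0.068],[0.0005,0.0018,0.068]],"hand":[1,1,1,1,1]}';python3 - <<'E'
from h import *
w=ctrl.grab_frame('wrist');s=ctrl.read_state();g=cv2.cvtColor(w,cv2.COLOR_BGR2HSV)
for r in (150,180,195,205):
    sat=g[r-2:r+3,235:325,1].astype(float).mean(0);gr=np.gradient(cv2.GaussianBlur(sat[None],(1,5),0)[0]); L=235+np.argmin(gr[8:42])+8+.5; R=235+np.argmax(gr[45:80])+45+.5
    a,b=ray('wrist',(L,r),.074),ray('wrist',(R,r),.074); print(r,(b-a)[0].round(4),'mid',((a+b)/2).round(4))
print(s['position'],s['ft_force']);look()
E
```

```text
t: 28.32
position: [0.4691, 0.1906, 0.2944]
tcp_rot: [[0.026, 1.0, 0.001], [1.0, -0.026, 0.0], [0.001, 0.001, -1.0]]
ft_force: [-0.2, -0.4, -0.3]
grip_width: 0.014
gripper_force: 20.0
150 0.0236 mid [0.4698 0.2458 0.074 ]
180 0.0235 mid [0.4696 0.2288 0.074 ]
195 0.0232 mid [0.4691 0.2201 0.074 ]
205 0.0233 mid [0.4689 0.2142 0.074 ]
[0.46917401 0.19052642 0.29455531] [-0.03091904 -0.35915462 -0.42653265]
t 28.43 tilt -0.0081 (0.0033, 0.13, 43) F [-0.5 -0.6 -0.3] tcp [0.4692 0.1905 0.2946]
```

```bash
python3 -m inch '{"angular":[[0,0,0],[0,0,0],[0,0,0],[0,0,0],[0,0,0]],"translation":[[0,-0.0005,0.005],[0,-0.0005,0.01],[0,-0.0005,0.014],[0,-0.0005,0.018],[0,-0.0005,0.018]],"hand":[1,1,1,1,1]}';python3 -c "
from h import *
look()"
```

```text
t: 29.05
position: [0.4682, 0.1903, 0.2753]
tcp_rot: [[0.026, 1.0, -0.001], [1.0, -0.026, -0.0], [-0.0, -0.001, -1.0]]
ft_force: [0.0, -0.3, 0.6]
grip_width: 0.0139
gripper_force: 20.0
t 29.1 tilt -0.0868 (0.0033, 0.11, 43) F [-0.6 -1.   0.6] tcp [0.4683 0.1903 0.2755]
```

```bash
python3 -m inch '{"angular":[[0,0,0],[0,0,0],[0,0,0],[0,0,0],[0,0,0]],"translation":[[0,0,0.0015],[0,0,0.003],[0,0,0.003],[0,0,0.003],[0,0,0.003]],"hand":[1,1,1,1,1]}';python3 -c "
from h import *
look()";python3 -m inch '{"angular":[[0,0,0],[0,0,0],[0,0,0],[0,0,0],[0,0,0]],"translation":[[0,0,0],[0,0,0],[0,0,0],[0,0,0],[0,0,0]],"hand":[0.83,0.75,0.7,0.65,0.65]}';python3 -c "
from h import *
look()"
```

```text
t: 29.72
position: [0.4683, 0.1903, 0.2727]
tcp_rot: [[0.026, 1.0, 0.0], [1.0, -0.026, -0.0], [-0.0, 0.0, -1.0]]
ft_force: [-0.4, 0.3, 0.4]
grip_width: 0.0138
gripper_force: 20.0
t 29.77 tilt -0.0868 (0.0035, 0.11, 43) F [ 0.7  0.2 -0.5] tcp [0.4684 0.1902 0.2727]
t: 30.4
position: [0.4683, 0.1903, 0.2727]
tcp_rot: [[0.026, 1.0, -0.0], [1.0, -0.026, -0.0], [-0.0, -0.0, -1.0]]
ft_force: [0.5, 0.2, 0.6]
grip_width: 0.0319
gripper_force: 0.0
t 30.45 tilt -0.0226 (0.0033, 0.13, 43) F [-0.3 -0.4  0.6] tcp [0.4683 0.1903 0.2727]
```

Released. I'll go straight up, then check.

```bash
python3 -m inch '{"angular":[[0,0,0],[0,0,0],[0,0,0],[0,0,0],[0,0,0]],"translation":[[0,0,-0.01],[0,0,-0.04],[0,0,-0.09],[0,0,-0.14],[0,0,-0.16]],"hand":[0.65,0.65,0.65,0.65,0.65]}'; python3 -m inch '{"angular":[[0,0,0],[0,0,0],[0,0,0],[0,0,0],[0,0,0]],"translation":[[0.03,0,0],[0.05,0,0],[0.05,0,0],[0.05,0,0],[0.05,0,0]],"hand":[0.65,0.65,0.65,0.65,0.65]}';python3 - <<'E'
from h import *
A=look();a=A.astype(int);o=[]
for x in(252,258,264,270):
    d=a[200:265,x,0]-a[200:265,x,2]; k=np.nonzero(d>40)[0][0]; o.append(200+k-(d[k]-40)/max(d[k]-d[k-1],1))
print(np.round(o,1))
w=ctrl.grab_frame('wrist')
c1=cv2.resize(A[180:260,230:345],None,fx=5,fy=5,interpolation=cv2.INTER_CUBIC)[:, :]
x=proj('wrist',[.4685,.19,.08]);u,v=int(x[0]),int(x[1]);print(u,v)
c2=cv2.resize(w[max(v-70,0):v+70,u-40:u+40],(228,400),interpolation=cv2.INTER_CUBIC)
I=np.hstack([c1,c2]);print(I.shape);cv2.imwrite('pics/fin.png',I[:,:800])
E
```

```text
t: 31.08
position: [0.4684, 0.191, 0.4362]
tcp_rot: [[0.026, 1.0, 0.005], [1.0, -0.026, 0.001], [0.001, 0.005, -1.0]]
ft_force: [-0.1, -0.7, 0.3]
grip_width: 0.0321
gripper_force: 0.0
t: 31.7
position: [0.4698, 0.2393, 0.4326]
tcp_rot: [[0.027, 1.0, -0.0], [1.0, -0.027, -0.001], [-0.001, -0.0, -1.0]]
ft_force: [0.2, -0.0, -0.4]
grip_width: 0.0323
gripper_force: 0.0
t 31.75 tilt -0.013 (0.0033, 0.11, 43) F [-1.2  0.1  0.7] tcp [0.4699 0.2394 0.4326]
[238.5 236.7 235.  233. ]
279 247
(400, 803, 3)
```

View pics/fin.png

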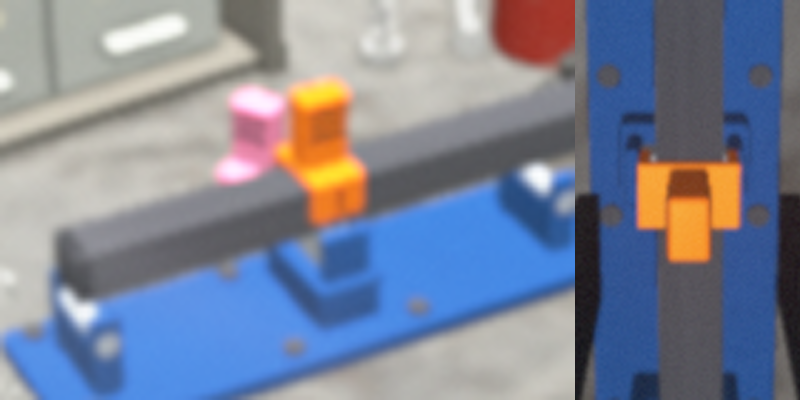

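The clip sits astride the tube above the ridge, square and centred. The tube is clear of both rests and its edge measurements are unchanged. Handing in.

```bash
python3 -c "
from bench import ctrl
print(ctrl.finish_job())"
```

```text
the job is handed in; nothing more can be done
None
```

The job is handed in at about 32 s: the last pictures show the tube level on the ridge, clear of both rests, with the orange clip seated astride it above the ridge and the robot clear; the hand-in returned no verdict.

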